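# Pack the breakfast box and hold its cover shut

### The arm

A 6-joint arm with a two-finger parallel gripper is mounted at the origin on the work surface. World frame = base frame: x ahead of the robot, y to its left, z up, the work surface at z = 0. Lengths are in m, angles in rad, forces in N, time in s.
With the tool pointing down it reaches from about 0.25 to 0.725 m from the base axis. Payload 4 kg.
Tool frame: the origin (TCP) lies on the centre line of the jaws, within the pads' length; the fingertips stand ahead of it and the grasp point (between the pads) lies 11 mm behind it (bot.tip_extent is the z of the fingertips in the tool frame, in m); z points along the fingers, y is the direction in which the jaws open and shut (so a half turn about z gives the same grasp; the last joint's range is limited). The gripper opens to 85 mm and grips with 20 to 120 N. Pads are 22 mm wide; open, the fingers measure 114 mm over their backs; the gripper's body (76 mm by 85 mm) begins 54 mm behind the grasp point. The pads swing forward as they close: fully open they stand 13 mm farther back than shut.
Start: joints at [1.246, 0.241, 0.005, 1.335, 0, 1.571], TCP at [0.16, 0.474, 0.211] pointing down, gripper open.
Joint ranges: [-2.72, 2.72], [-1.05, 1.87], [-1.09, 1.28], [-1.99, 2.15], [-1.42, 1.44], [-3.14, 3.14]. Speed limits (rad/s): [2.79, 2.79, 3.14, 3.14, 3.14, 3.14].

### API

Orientations are given as a unit quaternion [x, y, z, w].
In Python, from workcell import bot gives the robot as it stands.
- The arm moves only by the shell command python3 -m jog 'ROWS'. ROWS is JSON, a list that holds one entry, the list of rows, each a list of 7 numbers: the shift along the world's x, y, z in m, then the turn, a rotation vector about the world's x, y, z in degrees, then the closure in counts, from 0 (fully open) to 255 (shut). In form: [[[tx, ty, tz, ax, ay, az, fingers], ...]]. A call has 1 to 10 rows; each row is the pose to reach, as a shift and turn from the pose commanded when the call began; what a row does not reach only later rows make up. A row lasts 1/12 s, in which the tool goes at most 41.7 mm and 7.16 degrees, less where a joint would pass 70% of its speed; a pose out of reach is approached as far as the arm can. A call with a gripper value outside its range is refused whole. The fingers move at their own pace and stop on an object; the grip force is fixed at half the most. Time passes only in rows, so rows that repeat a pose let the fingers close. It gives the time, the measured TCP pose, the force and the opening at its end, in the units of the state.
- bot.get_obs(): the state, without advancing time (a new reading comes with each control period).
- bot.camera(name): name is "scene" or "side" or "wrist"; returns the picture (384x512x3 uint8, blue, green, red); there is no depth.
- bot.camera_model(name): a dict with "K" (3x3 intrinsics, pixels), "T" (4x4, takes a point from camera to world coordinates). Camera axes: x right, y down, z forward; pixel columns grow to the right and rows downward; lengths in m; the calibration is good to about 2 mm. A picture is of the moment at which its call begins: read the wrist's pose just before it. camera_model takes no time and is no camera call; for the wrist camera it gives the pose at the moment of the call.
- bot.job_done(): hands the job in, once; it reports no verdict.
The state is a dict: "clock": time; "joint_pos": joint angles; "joint_vel": joint speeds; "tau": joint torques, N m; "eef_pos": TCP position; "tool_rot": TCP orientation; "ft_force": force on the tool from outside, world axes, zero at the start; "ft_torque": the same for the moment, N m; "grip_width": finger opening in m.
Only numpy, scipy, OpenCV 4.12 (cv2) and the standard library are available. Lean on these libraries where they do the work, as an engineer would, in place of code of your own. Each camera call takes 0.05 s, during which the arm holds its last target. There are 200 camera calls.

### The job

Finish packing the breakfast box: stand the loose egg cup upright in the compartment that already holds an egg cup, and lay the loose scoop in the compartment that holds the other scoop. Then fit the grey cover over the box's two dowels and press it down against the spring buffers until it is flush on the rim all round. Finish while still holding it pressed down (do not let go), with the jar opener, the mug and the pepper mill left where they are.

Things in the scene. Friction and masses are not known exactly. Their poses are not given: they have to be found in the camera images.
- base: charcoal plastic box base, fixed to the counter, 134 (x) by 281 (y, its long side), rim 57 above the counter; origin at the centre of its underside, z up. Two open compartments side by side along y (outer walls and divider 5 thick), and beyond them, from 110.5 to 140.5 either way in y, solid end blocks, each with an upright steel dowel and two white spring buffers (sizes in mm)
- bay_left (a point): centre of the floor of the compartment on the base's +y side (base x = 0, y = +56.5), 5 above the counter; inside 124 (x) by 108 (y) and 52 deep, open on top (sizes in mm)
- bay_right (a point): the same for the compartment on the -y side (base y = -56.5) (sizes in mm)
- dowel_left (a point): foot of the dowel on the base's +y end (x = 0, y = +126.5), at rim level, 57 above the counter. The dowel has diameter 10 and stands 24 above the rim, its top 7 tapered to diameter 4.4 (sizes in mm)
- dowel_right (a point): foot of the same kind of dowel on the base's -y end (y = -126.5) (sizes in mm)
- spring_left (a joint): how far the buffers at the base's +y end (two, diameter 12, 36 either side of the dowel in x) are pressed: 0 = up, 8 above the rim; 0.008 m = level with the rim. The pair pushes up with 2.1 N at first touch, 4.9 N fully down, so the cover's weight alone does not press it (sizes in mm)
- spring_right (a joint): the same for the pair at the -y end (sizes in mm)
- cover: grey plastic cover plate, 134 (x) by 281 (y) by 8 thick, flat on the counter, with a wooden bar handle centred on top along y: 18 thick (x), 100 long (y), from 8 to 42 above the underside. Two through holes, diameter 12, at x = 0, y = +126.5 and -126.5, fit the dowels (either way round). Origin at the centre of the underside, z up; 0.15 to 0.26 kg (sizes in mm)
- cup_packed: the egg cup already in one of the compartments (either one): white ceramic egg cup on a short foot, 42 tall, straight-sided outside diameter 45 to 46 from 22 up to the rim, foot diameter 38; origin at the centre of its underside, z up; 48 to 78 g (sizes in mm)
- cup_loose: the egg cup on the counter, to be packed: white ceramic egg cup on a short foot, 42 tall, straight-sided outside diameter 45 to 46 from 22 up to the rim, foot diameter 38; origin at the centre of its underside, z up; 48 to 78 g (sizes in mm)
- scoop_packed: the scoop already in the other compartment: aluminium scoop lying flat, 95 long: an open-fronted bowl (50 long, 36 wide, 20 high) towards its +x and a straight round handle (diameter 16, axis 8 above the underside) towards its -x, 2.5 to 47.5 behind the origin; origin on the underside at the back of the bowl, z up; 50 g (sizes in mm)
- scoop_loose: the scoop on the counter, to be packed: aluminium scoop lying flat, 95 long: an open-fronted bowl (50 long, 36 wide, 20 high) towards its +x and a straight round handle (diameter 16, axis 8 above the underside) towards its -x, 2.5 to 47.5 behind the origin; origin on the underside at the back of the bowl, z up; 50 g (sizes in mm)
- jar_opener: bystander: flat wooden jar opener, a Y-shaped piece 115 long (x), 52 wide, 14 high; origin under its middle (sizes in mm)
- mug: bystander: blue mug, diameter 80, 90 high; origin under its centre (sizes in mm)
- pepper_mill: bystander: dark wooden pepper mill, diameter 48, 132 high; origin under its centre (sizes in mm)
Things that resemble listed ones, but are neither listed nor needed, are in the scene too. Leave any red or yellow look-alike of the cup_loose alone. Leave any purple look-alike of the cup_packed alone.

How it is judged:
By the outcome, as a careful person would: the job done as asked, in the order asked, and still so for the second after the job is handed in, while the arm keeps its last pose, push and grip.
It also fails if it takes over 72 s, if anything falls off the work surface, if the arm or the gripper's body presses on something with over 40 N, if the wrist force passes 120 N, or if a joint passes its speed limit or range.

## Working session

There is one attempt and no reset: what is moved stays moved. The work goes in short steps, Python scripts to look and compute and a shell command to move; the robot and the scene stay as the last step left them, time stands still between calls to the robot, and variables do not carry over. Pictures are saved under pics/ and viewed, about 8 in all and at most 12, crops included, and the job is handed in when it is done.

```bash
mkdir -p pics; cat > h.py <<'E'
import numpy as np, cv2
from workcell import bot
def snap(n,f):
    im=bot.camera(n); m=bot.camera_model(n); cv2.imwrite(f'pics/{f}.png',im)
    np.savez(f'pics/{f}.npz',K=m['K'],T=m['T']); return im
def ray(f,u,v):
    d=np.load(f'pics/{f}.npz'); r=d['T'][:3,:3]@np.linalg.inv(d['K'])@[u,v,1]; return d['T'][:3,3],r/np.linalg.norm(r)
def onz(f,u,v,z):
    o,r=ray(f,u,v); return o+r*(z-o[2])/r[2]
def tri(*obs):
    A=np.zeros((3,3));b=np.zeros(3)
    for f,u,v in obs:
        o,r=ray(f,u,v);P=np.eye(3)-np.outer(r,r);A+=P;b+=P@o
    return np.linalg.solve(A,b)
def proj(f,p):
    d=np.load(f'pics/{f}.npz'); q=np.linalg.inv(d['T'])@np.append(p,1); q=d['K']@q[:3]; return q[:2]/q[2]
E
python3 - <<'E'
from h import *
a=snap('scene','s0');b=snap('side','d0');c=snap('wrist','w0')
cv2.imwrite('pics/v1.png',cv2.resize(a,(800,600)));cv2.imwrite('pics/v2.png',cv2.resize(b,(800,600)))
for f in('s0','d0','w0'):print(np.load(f'pics/{f}.npz')['T'].round(3).tolist())
print(bot.get_obs(),bot.tip_extent)
E
```

```text
[[0.727, 0.575, -0.375, 0.906], [0.687, -0.614, 0.389, -0.393], [-0.007, -0.541, -0.841, 0.876], [0.0, 0.0, 0.0, 1.0]]
[[0.856, -0.347, 0.383, 0.045], [-0.517, -0.575, 0.634, -0.866], [0.0, -0.741, -0.672, 0.998], [0.0, 0.0, 0.0, 1.0]]
[[0.319, 0.912, 0.26, 0.093], [0.948, -0.306, -0.089, 0.495], [-0.001, 0.274, -0.962, 0.374], [0.0, 0.0, 0.0, 1.0]]
{'clock': 0.15, 'joint_pos': array([1.24601845e+00, 2.41237168e-01, 4.04753442e-03, 1.33520721e+00,
       4.14971627e-05, 1.57083548e+00]), 'joint_vel': array([-0.00141735, -0.00270325,  0.00303037,  0.00085451, -0.00039061,
        0.00100282]), 'tau': array([ 4.53326666e-04, -3.72633898e+01,  2.52639091e+01,  1.23307304e-02,
        3.78169568e-05, -6.04376794e-06]), 'eef_pos': array([0.15937424, 0.4733835 , 0.21012416]), 'tool_rot': array([ 1.61695458e-01,  9.86840381e-01, -7.86376629e-04, -1.49842621e-04]), 'ft_force': array([ 0.19300259, -0.81569727,  0.26164484]), 'ft_torque': array([-0.05979068,  0.01840635, -0.02037068]), 'grip_width': 0.08514103367326985} 0.008
```

View pics/v1.png

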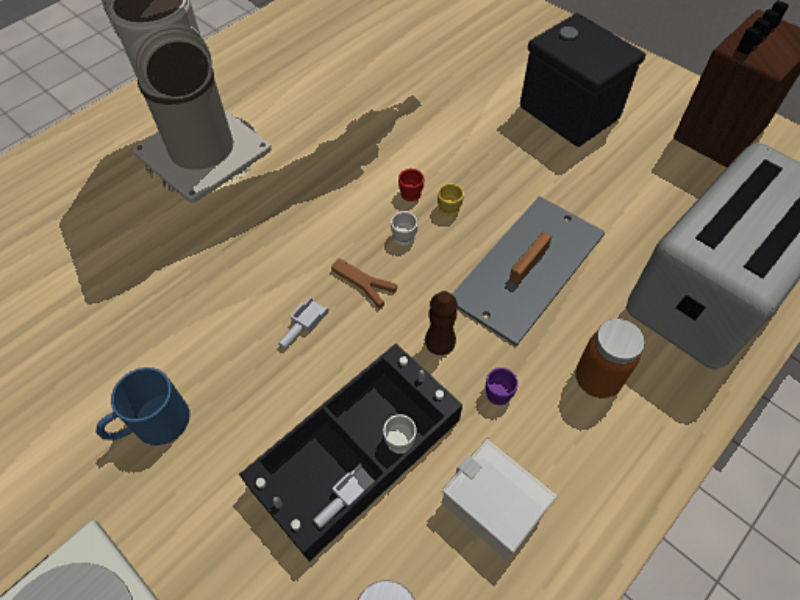

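View pics/v2.png

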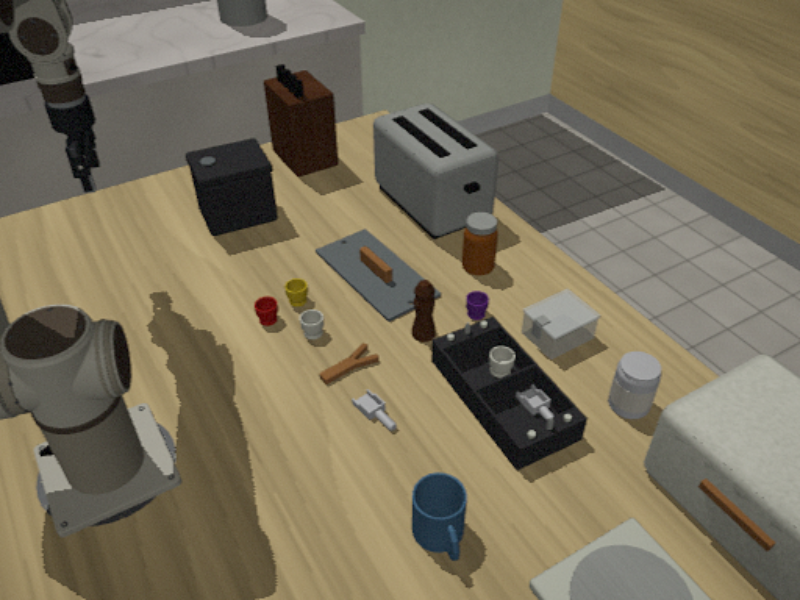

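The scene view (v1, 800 px wide) shows white loose cup (404,228). It could be confused with red (411,184), yellow (450,198), purple (501,385) and the packed cup (399,433). The loose scoop is at (303,322), the packed scoop at (345,495), the cover at (530,270) and the box at (352,450). I choose the white cup on the counter and the scoop on the counter. The side view (v2) shows the cup at (312,325), the scoop at (376,410), the cover at (378,272) and the box at (508,390).

```bash
python3 - <<'E'
from h import *
s=.64
def T(n,a,b):print(n,tri(('s0',a[0]*s,a[1]*s),('d0',b[0]*s,b[1]*s)).round(4))
T('cuprim',(404,220),(312,318));T('packedrim',(400,425),(502,355));T('scoop handle end',(283,346),(392,428));T('scoop front',(318,305),(365,397))
T('cov far',(541,197),(317,248));T('cov right',(604,235),(361,231));T('cov near',(516,342),(440,293));T('cov left',(455,290),(388,318))
T('handle',(531,252),(376,260));T('buf1',(403,361),(451,338));T('buf2',(439,395),(484,325));T('buf3',(261,483),(532,435));T('buf4',(295,524),(568,418))
T('mug',(150,390),(440,495));T('mill top',(443,297),(425,285))
a=cv2.imread('pics/s0.png')[110:365,150:400];b=cv2.imread('pics/d0.png')[140:300,150:380]
cv2.imwrite('pics/v3.png',cv2.resize(a,None,fx=2.35,fy=2.35,interpolation=cv2.INTER_CUBIC))
E
```

```text
cuprim [0.4287 0.1112 0.043 ]
packedrim [ 0.6768 -0.1613  0.0491]
scoop handle end [ 0.4404 -0.1751  0.0039]
scoop front [ 0.4309 -0.0925  0.012 ]
cov far [0.5514 0.3409 0.0106]
cov right [ 0.6765  0.3639 -0.0074]
cov near [0.7018 0.0742 0.0096]
cov left [0.5728 0.0765 0.0068]
handle [0.6244 0.2057 0.0405]
buf1 [ 0.6157 -0.0893  0.0609]
buf2 [ 0.6879 -0.093   0.0608]
buf3 [ 0.6027 -0.3417  0.0605]
buf4 [ 0.6737 -0.3459  0.0628]
mug [ 0.4048 -0.3676  0.0827]
mill top [ 0.6119 -0.0036  0.128 ]
```

View pics/v3.png

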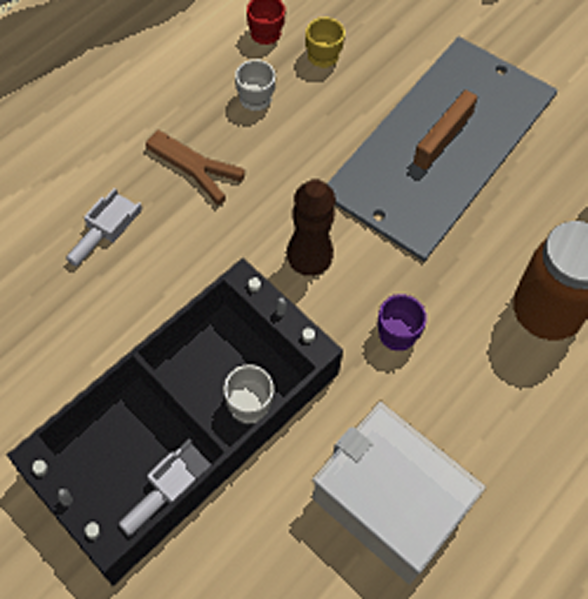

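The crop confirms a white loose cup, v3 (255,83), with red (266,20) and yellow (325,42) next to it. The scoop handle end is at (73,263) with its bowl front at (125,200). The buffers come out at z≈61 and the packed rim at 49 mm, which is consistent with the text.

```bash
python3 - <<'E'
from h import *
def o(n,u,v,z):print(n,onz('s0',u/2.35+150,v/2.352+110,z)[:2].round(4))
o('red',266,8,.042);o('yellow',325,30,.042);o('white',255,72,.042)
o('hend',73,262,.008);o('fl',110,193,.018);o('fr',141,208,.018);o('bl',86,212,.015);o('br',113,236,.015)
o('opener',160,140,.01);o('opener2',242,176,.01);o('opener3',222,200,.01)
o('pk hend',127,523,.013);o('pk fr',212,452,.022);o('pk fl',183,443,.022);o('dowelL',279,299,.081);o('dowelR',63,489,.081)
E
python3 -m jog '[[[0.03,-0.04,0,0,0,0,0],[0.06,-0.08,0,0,0,0,0],[0.09,-0.12,0,0,0,0,0],[0.12,-0.16,0.01,0,0,0,0],[0.15,-0.2,0.01,0,0,0,0],[0.18,-0.24,0.01,0,0,-5,0],[0.21,-0.28,0.02,0,0,-10,0],[0.23,-0.31,0.02,0,0,-15,0],[0.23,-0.34,0.02,0,0,-19,0],[0.23,-0.36,0.02,0,0,-19,0]]]'
```

```text
red [0.3683 0.1954]
yellow [0.4419 0.2167]
white [0.4257 0.1154]
hend [ 0.4423 -0.1761]
fl [ 0.4131 -0.0967]
fr [ 0.4509 -0.087 ]
bl [ 0.4106 -0.129 ]
br [ 0.4531 -0.1292]
opener [ 0.397  -0.0086]
opener2 [0.4969 0.0189]
opener3 [ 0.5026 -0.0181]
pk hend [ 0.6771 -0.3162]
pk fr [ 0.6894 -0.2221]
pk fl [ 0.6644 -0.2342]
dowelL [ 0.6491 -0.0901]
dowelR [ 0.6366 -0.3399]
clock: 0.98
eef_pos: [0.3869, 0.1271, 0.2304]
tool_rot: [0.323, 0.946, 0.0, 0.0]
ft_force: [-0.5, -0.5, -0.1]
grip_width: 0.0851
```

```bash
python3 -m jog '[[[0.0,-0.015,0,0,0,7,0],[0,-0.015,-0.01,0,0,14,0],[0,-0.015,-0.03,0,0,21,0],[0,-0.015,-0.03,0,0,28,0],[0,-0.015,-0.03,0,0,35,0],[0,-0.015,-0.03,0,0,35,0],[0,-0.015,-0.03,0,0,35,0]]]'
python3 - <<'E'
from h import *
im=snap('wrist','w1');o=bot.get_obs();print(o['eef_pos'],o['tool_rot'],np.load('pics/w1.npz')['T'].round(4).tolist())
for p in([.427,.113,.042],):print(proj('w1',p))
cv2.imwrite('pics/v4.png',im)
E
```

```text
clock: 1.57
eef_pos: [0.3854, 0.1137, 0.2002]
tool_rot: [0.024, 1.0, -0.0, -0.0]
ft_force: [-0.2, -0.1, 0.6]
grip_width: 0.0855
[0.38551708 0.11381315 0.20033819] [ 2.41736342e-02  9.99707775e-01 -1.07097868e-05  7.13107172e-06] [[0.0481, 0.9605, 0.2741, 0.3157], [0.9988, -0.0464, -0.0129, 0.1165], [0.0004, 0.2744, -0.9616, 0.3641], [0.0, 0.0, 0.0, 1.0]]
[255.28831713 204.70473991]
```

View pics/v4.png

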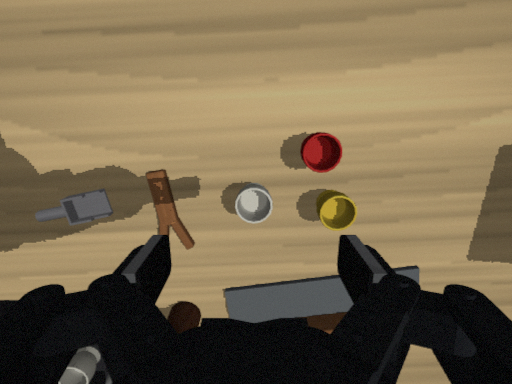

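The wrist view puts the white cup at (254,205), within 1 px of my triangulated position. Red (322,152) and yellow (338,211) are clear of the fingers. The scoop runs from handle end (38,215) to bowl front (110,202). Descending to grasp the cup.

```bash
python3 - <<'E'
from h import *
print(onz('w1',38,215,.010),onz('w1',109.5,202,.02),onz('w1',254,205,.042),tri(('w1',254,205),('d0',312*.64,318*.64),('s0',404*.64,220.5*.64)))
E
python3 -m jog '[[[0.035,-0.002,0,0,0,0,0],[0.041,-0.002,-0.03,0,0,0,0],[0.041,-0.002,-0.07,0,0,0,0],[0.041,-0.002,-0.11,0,0,0,0],[0.041,-0.002,-0.15,0,0,0,0],[0.041,-0.002,-0.176,0,0,0,0],[0.041,-0.002,-0.176,0,0,0,0],[0.041,-0.002,-0.176,0,0,0,255],[0.041,-0.002,-0.176,0,0,0,255],[0.041,-0.002,-0.176,0,0,0,255]]]'
```

```text
[ 0.43856188 -0.17898504  0.01      ] [ 0.4218867  -0.07425996  0.02      ] [0.42730111 0.11142888 0.042     ] [0.42833727 0.11153917 0.04182231]
clock: 2.45
eef_pos: [0.4289, 0.1124, 0.0266]
tool_rot: [0.023, 1.0, 0.001, 0.002]
ft_force: [0.2, 1.0, -0.6]
grip_width: 0.0516
```

```bash
python3 -m jog '[[[0,0,0,0,0,0,255],[0,0,0,0,0,0,255],[0,0,0,0,0,0,255],[0,0,0,0,0,0,255]]]'
```

```text
clock: 2.78
eef_pos: [0.427, 0.1119, 0.025]
tool_rot: [0.023, 1.0, 0.0, 0.001]
ft_force: [0.8, -0.4, 1.0]
grip_width: 0.0004
```

```bash
python3 - <<'E'
from h import *
a=snap('wrist','w2');b=snap('side','d2');c=snap('scene','s2');print(bot.tip_extent)
cv2.imwrite('pics/v5.png',np.hstack([cv2.resize(b[150:280,120:280],(400,325)),cv2.resize(c[90:220,180:340],(400,325))]))
E
```

```text
0.008
```

View pics/v5.png

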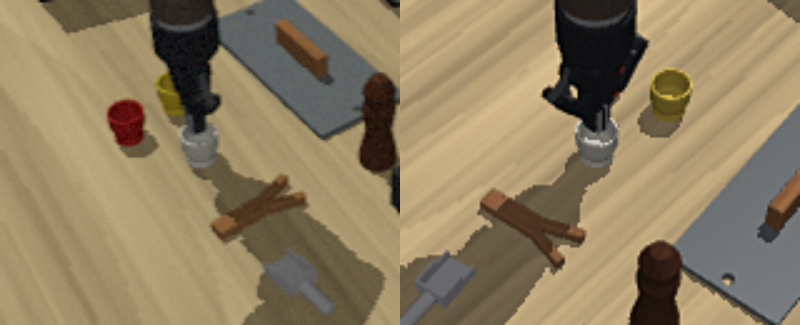

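```bash
python3 - <<'E'
from h import *
b=cv2.imread('pics/d2.png');c=cv2.imread('pics/s2.png');a=cv2.imread('pics/w2.png')
L=np.vstack([cv2.resize(b[170:230,170:230],(300,300),interpolation=2),cv2.resize(c[105:165,230:290],(300,300),interpolation=2)])
R=cv2.resize(a[100:384,106:406],(500,473));R=np.vstack([R,np.zeros((127,500,3),np.uint8)])
cv2.imwrite('pics/v6.png',np.hstack([L,R]))
E
```

```text
(no output)
```

View pics/v6.png

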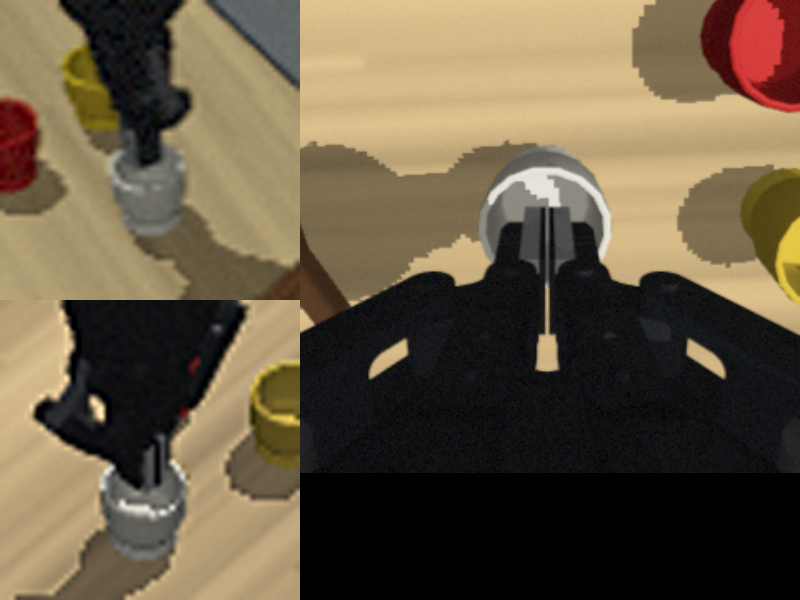

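The closed fingers ended up inside the cup, which has not moved: when open, the pads stand higher than I assumed. I'll lift out, open and go deeper.

```bash
python3 -m jog '[[[0,0,0.03,0,0,0,255],[0,0,0.06,0,0,0,255],[0,0,0.06,0,0,0,60],[0,0,0.06,0,0,0,60],[0,0,0.06,0,0,0,60],[0,0,0.06,0,0,0,60],[0,0,0.06,0,0,0,60],[0,0,0.06,0,0,0,60]]]'
python3 - <<'E'
from h import *
im=snap('wrist','w3');print(bot.get_obs()['grip_width'])
cv2.imwrite('pics/v7.png',im)
E
```

```text
clock: 3.6
eef_pos: [0.4256, 0.1116, 0.0833]
tool_rot: [0.023, 1.0, -0.0, -0.001]
ft_force: [0.6, -0.6, -0.0]
grip_width: 0.065
0.06507634823984837
```

View pics/v7.png

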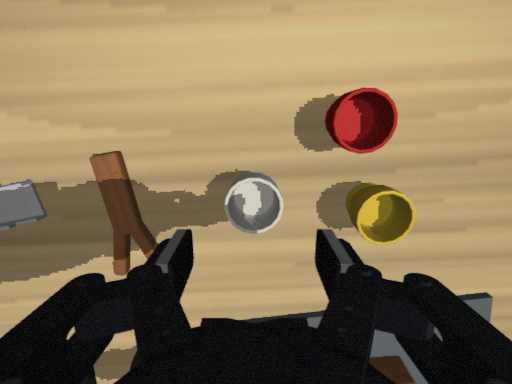

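The white cup sits at (254,204), undisturbed between the opened fingers (175..333, 232); red and yellow are clear.

```bash
python3 - <<'E'
from h import *
d=np.load('pics/w3.npz');f=d['K'][0,0];print(f,d['T'][:3,3]);z=f*.065/128
o,r=ray('w3',254,232);c=d['T'][:3,2];print('tip',o+r*z/(r@c)); print('cup',onz('w3',254,204.5,.042),tri(('w1',254,205),('w3',254,204.5)))
E
python3 -m jog '[[[0.002,0,-0.025,0,0,0,60],[0.002,0,-0.05,0,0,0,60],[0.002,0,-0.07,0,0,0,60],[0.002,0,-0.07,0,0,0,60],[0.002,0,-0.07,0,0,0,60],[0.002,0,-0.07,0,0,0,60]]]'
python3 -m jog '[[[0,0,0,0,0,0,255],[0,0,0,0,0,0,255],[0,0,0,0,0,0,255],[0,0,0,0,0,0,255],[0,0,0,0,0,0,255]]]'
```

```text
281.94466835934475 [0.35634327 0.11417007 0.24738201]
tip [0.41620808 0.11151239 0.11555098]
cup [0.4266663  0.11106637 0.042     ] [0.37815455 0.11343327 0.18378984]
clock: 4.15
eef_pos: [0.429, 0.1119, 0.0149]
tool_rot: [0.023, 1.0, 0.0, 0.0]
ft_force: [0.5, 0.1, -0.6]
grip_width: 0.0654
clock: 4.57
eef_pos: [0.43, 0.1121, 0.0163]
tool_rot: [0.023, 1.0, 0.0, 0.002]
ft_force: [-1.9, -0.8, 7.4]
grip_width: 0.042
```

```bash
python3 -m jog '[[[0,0,0,0,0,0,255],[0,0,0,0,0,0,255],[0,0,0,0,0,0,255]]]'; python3 -m jog '[[[0,0,0.02,0,0,0,255],[0,0,0.04,0,0,0,255],[0,0,0.06,0,0,0,255],[0,0,0.06,0,0,0,255],[0,0,0.06,0,0,0,255]]]'
python3 - <<'E'
from h import *
a=snap('wrist','w4');b=snap('side','d4')
cv2.imwrite('pics/v8.png',np.hstack([cv2.resize(b[130:230,150:250],(384,384),interpolation=2),a[:,50:450]]))
E
```

```text
clock: 4.82
eef_pos: [0.4299, 0.1121, 0.0163]
tool_rot: [0.023, 1.0, 0.0, 0.002]
ft_force: [-1.5, 0.2, 7.2]
grip_width: 0.0416
clock: 5.23
eef_pos: [0.4302, 0.1122, 0.0761]
tool_rot: [0.023, 1.0, 0.001, 0.002]
ft_force: [-0.5, -0.5, -2.0]
grip_width: 0.0414
```

View pics/v8.png

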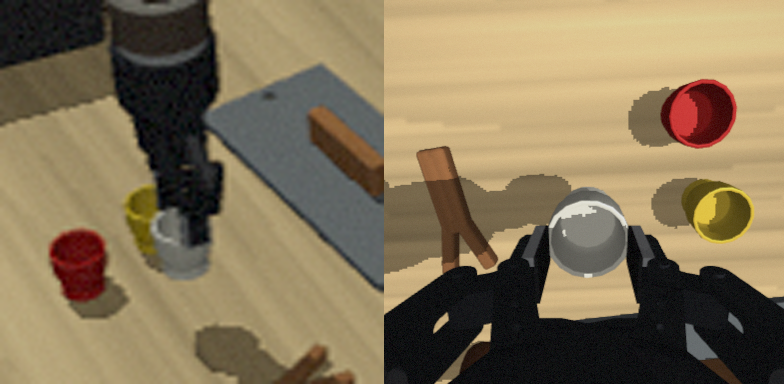

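The cup is held upright between the pads, centred at about (588,238) in the right pane, and lifted off the counter. The route is -y first, clear of the mill, then +x over the bay.

```bash
python3 -m jog '[[[0.0,-0.02,0.03,0,0,0,255],[0.005,-0.055,0.045,0,0,0,255],[0.01,-0.095,0.045,0,0,0,255],[0.015,-0.135,0.045,0,0,0,255],[0.02,-0.175,0.045,0,0,0,255],[0.03,-0.215,0.045,0,0,0,255],[0.055,-0.245,0.045,0,0,0,255],[0.085,-0.271,0.045,0,0,0,255],[0.125,-0.271,0.045,0,0,0,255],[0.155,-0.271,0.045,0,0,0,255]]]'
python3 - <<'E'
from h import *
import time
im=snap('wrist','w5');o=bot.get_obs();print(o['eef_pos'],o['grip_width'])
cv2.imwrite('pics/v9.png',im)
E
```

```text
clock: 6.17
eef_pos: [0.5848, -0.1614, 0.1176]
tool_rot: [0.025, 1.0, 0.0, -0.0]
ft_force: [0.4, -0.4, -0.2]
grip_width: 0.0414
[ 0.59026433 -0.16035693  0.11663039] 0.041423320926307114
```

View pics/v9.png

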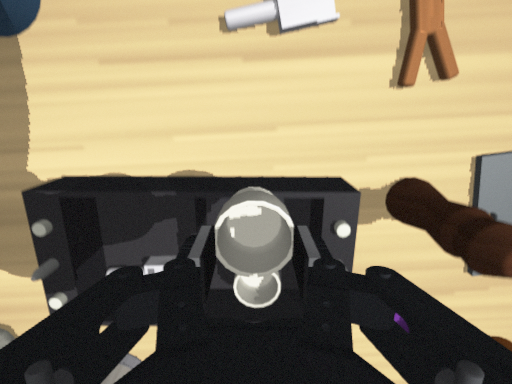

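The wrist view shows the held cup over the box. The near buffers are at (344,230), (42,228) and (58,301), the packed cup rim at (257,288).

```bash
python3 - <<'E'
from h import *
for n,u,v,z in(('bL-x',344,230,.065),('bR-x',42,228,.065),('bR+x',58,301,.065),('pk',257,288,.047),('corner near +y',357,181,.057),('corner near -y',27,190,.057)):print(n,onz('w5',u,v,z).round(4))
print('bL-x tri',tri(('w5',344,230),('s0',403*.64,359*.64),('d0',451*.64,337*.64)),'bR+x tri',tri(('w5',58,301),('s0',295*.64,523*.64),('d0',568*.64,417*.64)),'pk',tri(('w5',257,288),('s0',400*.64,423*.64),('d0',502*.64,354*.64)))
d=np.load('pics/w5.npz')['T'][:3,3];print(d)
E
```

```text
bL-x [ 0.6207 -0.0875  0.065 ]
bR-x [ 0.6073 -0.337   0.065 ]
bR+x [ 0.6781 -0.3407  0.065 ]
pk [ 0.6858 -0.1623  0.047 ]
corner near +y [ 0.5813 -0.0761  0.057 ]
corner near -y [ 0.5764 -0.3474  0.057 ]
bL-x tri [ 0.61653325 -0.08939853  0.06668235] bR+x tri [ 0.67560289 -0.34369708  0.06392127] pk [ 0.67692802 -0.16200024  0.05540191]
[ 0.51989312 -0.15790152  0.28013268]
```

```bash
python3 -m jog '[[[0.02,0,-0.0,0,0,0,255],[0.036,0,-0.0,0,0,0,255],[0.036,0,-0.02,0,0,0,255],[0.036,0,-0.03,0,0,0,255],[0.036,0,-0.03,0,0,0,255],[0.036,0,-0.03,0,0,0,255]]]'; python3 -c "
from h import *
snap('side','d6');snap('scene','s6');print(bot.get_obs()['eef_pos'])"
```

```text
clock: 6.72
eef_pos: [0.6173, -0.1587, 0.0872]
tool_rot: [0.023, 1.0, 0.001, -0.003]
ft_force: [0.3, -0.1, -0.2]
grip_width: 0.0417
[ 0.6190778  -0.15921269  0.08958979]
```

```bash
python3 -m jog '[[[0.003,-0.001,-0.02,0,0,0,255],[0.003,-0.001,-0.04,0,0,0,255],[0.003,-0.001,-0.055,0,0,0,255],[0.003,-0.001,-0.062,0,0,0,255],[0.003,-0.001,-0.066,0,0,0,255],[0.003,-0.001,-0.066,0,0,0,255],[0.003,-0.001,-0.066,0,0,0,255]]]'
```

```text
clock: 7.4
eef_pos: [0.6232, -0.1604, 0.0245]
tool_rot: [0.023, 1.0, -0.0, 0.001]
ft_force: [-0.5, 0.3, 0.2]
grip_width: 0.0417
```

```bash
python3 -m jog '[[[0,0,-0.003,0,0,0,255],[0,0,-0.004,0,0,0,255],[0,0,-0.004,0,0,0,255]]]';python3 -m jog '[[[0,0,0,0,0,0,80],[0,0,0,0,0,0,80],[0,0,0,0,0,0,80],[0,0,0,0,0,0,80],[0,0,0.02,0,0,0,80],[0,0,0.055,0,0,0,80],[0,0,0.095,0,0,0,80],[0,0,0.1,0,0,0,80],[-0.02,0,0.12,0,0,0,60]]]'; python3 - <<'E'
from h import *
a=snap('wrist','w7');b=snap('side','d7');print(bot.get_obs()['eef_pos'])
cv2.imwrite('pics/v10.png',np.hstack([cv2.resize(b[190:310,260:380],(384,384),interpolation=2),a[:,0:400]]))
E
```

```text
clock: 7.65
eef_pos: [0.624, -0.1607, 0.0215]
tool_rot: [0.023, 1.0, -0.0, 0.002]
ft_force: [-0.9, -0.4, 4.6]
grip_width: 0.0419
clock: 8.4
eef_pos: [0.6051, -0.1601, 0.1391]
tool_rot: [0.022, 1.0, -0.0, 0.001]
ft_force: [-0.3, 0.6, -0.6]
grip_width: 0.065
[ 0.60278138 -0.16074722  0.14299899]
```

View pics/v10.png

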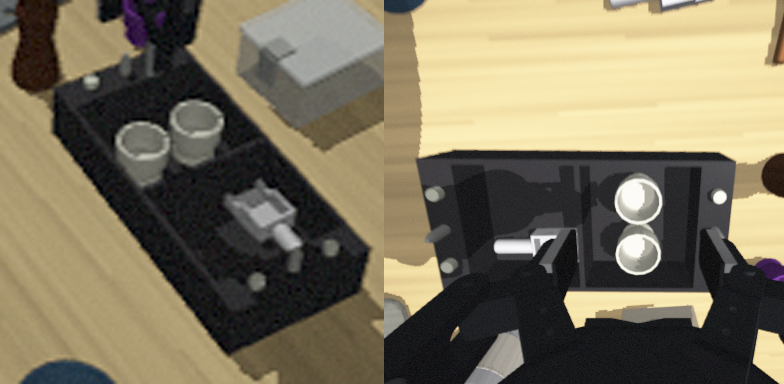

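Both cups stand upright side by side in the +y bay: right pane (637,200) and (637,252). The packed scoop lies at (495..577, 247). Next, the loose scoop.

```bash
python3 -m jog '[[[-0.03,0,0.02,0,0,-7,60],[-0.07,0.0,0.03,0,0,-14,60],[-0.105,0.01,0.04,0,0,-21,60],[-0.135,0.02,0.05,0,0,-28,100],[-0.155,0.03,0.057,0,0,-35,100],[-0.167,0.05,0.057,0,0,-42,100],[-0.167,0.05,0.057,0,0,-49,130],[-0.167,0.05,0.057,0,0,-56,130],[-0.167,0.05,0.057,0,0,-63,130],[-0.167,0.05,0.057,0,0,-70,130]]]'
python3 -m jog '[[[0,0,0,0,0,-7,130],[0,0,0,0,0,-9,130],[0,0,0,0,0,-9,130],[0,0,0,0,0,-9,130]]]'
python3 - <<'E'
from h import *
a=snap('wrist','w8');o=bot.get_obs();print(o['eef_pos'],o['tool_rot'])
hsv=cv2.cvtColor(a,cv2.COLOR_BGR2HSV)
m=((hsv[...,1]<60)&(hsv[...,2]>100)).astype(np.uint8);m=cv2.morphologyEx(m,cv2.MORPH_OPEN,np.ones((3,3)))
n,l,st,c=cv2.connectedComponentsWithStats(m)
for i in range(1,n):
  if st[i,4]>150:
    print(st[i],c[i])
for p in([.4404,-.1775,.008],[.427,-.083,.018]):print(proj('w8',p))
print('pk hend',onz('w7',112,247,.013),'pk fl',onz('w7',193,232,.025))
print('loose hend tri',tri(('w5',226,18),('s0',73/2.35+150,262/2.352+110),('w1',38,215)),onz('w5',226,18,.008),onz('w5',275,11,.008))
cv2.imwrite('pics/v11.png',np.hstack([a,cv2.cvtColor(m*255,cv2.COLOR_GRAY2BGR)[:,100:388]]))
E
```

```text
clock: 9.33
eef_pos: [0.4355, -0.11, 0.1959]
tool_rot: [0.594, 0.804, 0.0, -0.0]
ft_force: [0.6, 0.0, 0.9]
grip_width: 0.0419
clock: 9.67
eef_pos: [0.4355, -0.1101, 0.1959]
tool_rot: [0.653, 0.757, -0.0, -0.0]
ft_force: [-0.5, -0.1, 0.7]
grip_width: 0.0417
[ 0.43548308 -0.1101462   0.19594043] [ 6.53076590e-01  7.57291821e-01 -9.78033255e-05 -2.37596154e-04]
[ 397    0   94   39 2720] [438.43161765  18.38382353]
[ 234  145   30   74 1635] [248.89785933 174.08195719]
[ 381  210   81   51 2108] [417.52988615 236.43216319]
[484 328  28  23 239] [498.71129707 337.63179916]
[250.31193138 215.3440349 ]
[250.48892434 144.19427144]
pk hend [ 0.67806384 -0.32903764  0.013     ] pk fl [ 0.65809376 -0.23040371  0.025     ]
loose hend tri [ 0.44223057 -0.17812807  0.00817869] [ 0.44526395 -0.17800178  0.008     ] [ 0.44191929 -0.13603789  0.008     ]
```

```bash
python3 - <<'E'
from h import *
a=cv2.imread('pics/w8.png');hsv=cv2.cvtColor(a,cv2.COLOR_BGR2HSV)
m=((hsv[...,1]<60)&(hsv[...,2]>100));P=[]
for r in range(143,222,3):
  c=np.where(m[r,225:275])[0]+225
  if len(c):
    p=onz('w8',(c[0]+c[-1])/2,r,.008 if r>186 else .015);print(r,c[0],c[-1],p[:2].round(4));
    if r>190 and r<216:P.append(p[:2])
P=np.array(P);v=np.linalg.svd(P-P.mean(0))[2][0];print(P.mean(0),np.degrees(np.arctan2(v[1],v[0])))
E
```

```text
146 234 263 [ 0.4249 -0.0859]
149 234 263 [ 0.4255 -0.0895]
152 234 263 [ 0.426  -0.0931]
155 234 263 [ 0.4265 -0.0968]
158 235 263 [ 0.4276 -0.1004]
161 234 263 [ 0.4276 -0.1042]
164 234 263 [ 0.4281 -0.1079]
167 234 263 [ 0.4286 -0.1116]
170 234 263 [ 0.4292 -0.1154]
173 235 263 [ 0.4303 -0.1191]
176 234 263 [ 0.4303 -0.123 ]
179 235 263 [ 0.4314 -0.1267]
182 235 263 [ 0.432  -0.1306]
185 235 263 [ 0.4326 -0.1345]
188 245 255 [ 0.4346 -0.1401]
191 244 255 [ 0.4345 -0.1442]
194 244 255 [ 0.4351 -0.1483]
197 244 255 [ 0.4357 -0.1523]
200 244 255 [ 0.4363 -0.1564]
203 244 255 [ 0.4368 -0.1605]
206 244 255 [ 0.4374 -0.1646]
209 244 255 [ 0.438  -0.1688]
212 244 255 [ 0.4387 -0.173 ]
215 244 255 [ 0.4393 -0.1772]
218 246 253 [ 0.4399 -0.1814]
[ 0.4368621  -0.16058603] -81.77420776927339
```

```bash
python3 -m jog '[[[0.002,-0.03,-0.02,0,0,0,130],[0.002,-0.044,-0.055,0,0,0,130],[0.002,-0.044,-0.095,0,0,0,130],[0.002,-0.044,-0.135,0,0,0,130],[0.002,-0.044,-0.165,0,0,0,130],[0.002,-0.044,-0.18,0,0,0,130],[0.002,-0.044,-0.185,0,0,0,130],[0.002,-0.044,-0.185,0,0,0,130],[0.002,-0.044,-0.185,0,0,0,130]]]'
python3 -m jog '[[[0,0,0,0,0,0,255],[0,0,0,0,0,0,255],[0,0,0,0,0,0,255],[0,0,0,0,0,0,255],[0,0,0,0,0,0,255]]]'
```

```text
clock: 10.47
eef_pos: [0.4383, -0.1544, 0.012]
tool_rot: [0.653, 0.757, 0.0, 0.001]
ft_force: [0.8, 0.4, 0.2]
grip_width: 0.0417
clock: 10.88
eef_pos: [0.4379, -0.1543, 0.0119]
tool_rot: [0.653, 0.757, 0.0, 0.001]
ft_force: [-0.0, -0.8, -0.4]
grip_width: -0.0001
```

```bash
python3 - <<'E'
from h import *
a=snap('wrist','w9');b=snap('side','d9');c=snap('scene','s9')
p=[.438,-.154,.012]
for f in('w9','d9','s9'):print(f,proj(f,p),proj(f,[.438,-.154,.0]))
def cr(im,f,k,s):
    u,v=proj(f,p).astype(int);return cv2.resize(im[v-k:v+k,u-k:u+k],(s,s),interpolation=2)
L=np.vstack([cr(b,'d9',30,300),cr(c,'s9',30,300)])
R=cv2.resize(a[90:340,131:381],(500,500));R=np.vstack([R,np.zeros((100,500,3),np.uint8)])
cv2.imwrite('pics/v11.png',np.hstack([L,R]))
E
```

```text
w9 [254.79564424 223.24236549] [254.7147403  216.20744783]
d9 [246.11664781 267.06587758] [246.1913392  269.90367079]
s9 [186.52063032 213.70271162] [187.25616814 216.12722155]
```

View pics/v11.png

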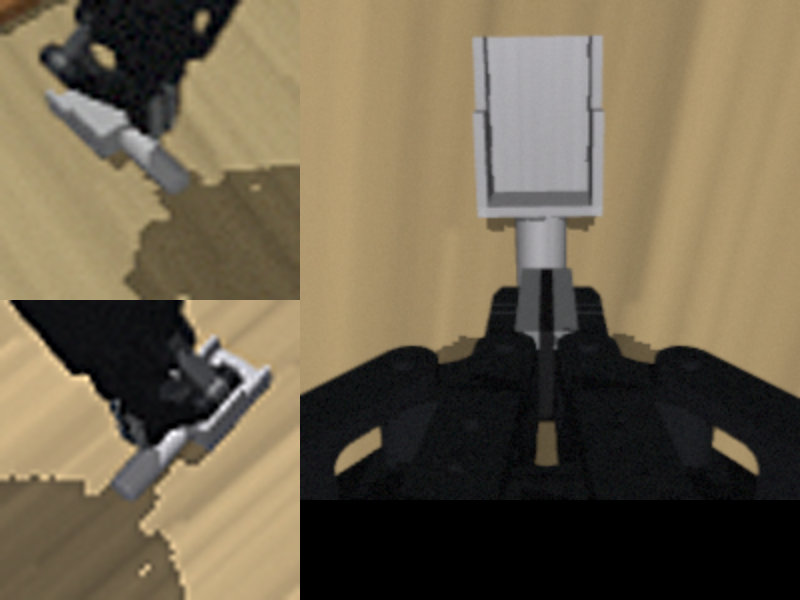

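The shut fingers sit right above the handle, centred on it. So the real fingertips are well above the reported TCP (about 15–20 mm behind it). I'll open in place and step down until I feel the counter.

```bash
python3 -m jog '[[[0,0,0,0,0,0,130],[0,0,0,0,0,0,130],[0,0,0,0,0,0,130],[0,0,-0.004,0,0,0,130],[0,0,-0.008,0,0,0,130],[0,0,-0.008,0,0,0,130]]]';python3 -m jog '[[[0,0,-0.003,0,0,0,130],[0,0,-0.003,0,0,0,130]]]';python3 -m jog '[[[0,0,-0.003,0,0,0,130],[0,0,-0.003,0,0,0,130]]]'
```

```text
clock: 11.53
eef_pos: [0.4368, -0.1539, 0.0024]
tool_rot: [0.653, 0.757, -0.0, -0.001]
ft_force: [-0.4, 0.1, -0.4]
grip_width: 0.0422
clock: 11.7
eef_pos: [0.4371, -0.154, -0.0003]
tool_rot: [0.653, 0.757, -0.0, -0.001]
ft_force: [-1.1, -0.1, 0.1]
grip_width: 0.0426
clock: 11.87
eef_pos: [0.4372, -0.1541, -0.0031]
tool_rot: [0.653, 0.757, -0.0, -0.0]
ft_force: [0.3, 0.3, -0.0]
grip_width: 0.0421
```

```bash
for i in 1 2; do python3 -m jog '[[[0,0,-0.003,0,0,0,130],[0,0,-0.003,0,0,0,130]]]'|grep -E 'eef|force';done; python3 - <<'E'
from h import *
print(bot.tip_extent)
E
```

```text
eef_pos: [0.4373, -0.1541, -0.0061]
ft_force: [0.1, 0.3, -1.2]
eef_pos: [0.4372, -0.1541, -0.0091]
ft_force: [0.3, -0.8, 0.8]
0.008
```

```bash
python3 -m jog '[[[0,0,-0.002,0,0,0,130],[0,0,-0.004,0,0,0,130],[0,0,-0.004,0,0,0,130]]]'
```

```text
clock: 12.45
eef_pos: [0.4372, -0.1541, -0.0131]
tool_rot: [0.653, 0.757, -0.0, -0.0]
ft_force: [-0.2, 0.4, -0.5]
grip_width: 0.0417
```

```bash
python3 -m jog '[[[0,0,0,0,0,0,180],[0,0,0,0,0,0,200],[0,0,0,0,0,0,255],[0,0,0,0,0,0,255],[0,0,0,0,0,0,255],[0,0,0,0,0,0,255]]]'
```

```text
clock: 12.95
eef_pos: [0.4376, -0.1543, -0.0123]
tool_rot: [0.653, 0.757, 0.0, 0.0]
ft_force: [-1.6, 1.1, 4.6]
grip_width: 0.0126
```

```bash
python3 -m jog '[[[0,0,0.01,0,0,0,255],[0,0,0.04,0,0,0,255],[0,0,0.08,0,0,0,255],[0,0,0.12,0,0,0,255],[0,0,0.12,0,0,0,255],[0,0,0.12,0,0,0,255]]]'; python3 - <<'E'
from h import *
a=snap('wrist','w10');snap('side','d10');o=bot.get_obs();print(o['eef_pos'],o['grip_width'],np.load('pics/w10.npz')['T'][:3,3])
hsv=cv2.cvtColor(a,cv2.COLOR_BGR2HSV);m=((hsv[...,1]<60)&(hsv[...,2]>80))
for r in range(95,240,8):
  c=np.where(m[r,180:330])[0]+180
  if len(c)>2:print(r,c[0],c[-1],len(c),end=' | ')
E
```

```text
clock: 13.45
eef_pos: [0.4399, -0.155, 0.1097]
tool_rot: [0.653, 0.757, 0.001, 0.003]
ft_force: [-0.3, -0.5, -0.7]
grip_width: 0.0127
[ 0.43688903 -0.15397441  0.10651355] 0.013049663378805995 [ 0.42726757 -0.08620832  0.27145241]
111 213 289 75 | 119 214 289 74 | 127 214 289 75 | 135 214 289 74 | 143 215 289 73 | 151 215 290 72 | 159 214 290 72 | 167 214 290 73 | 175 215 290 71 | 183 215 290 71 | 191 216 290 72 | 199 216 290 71 | 207 217 289 73 | 215 239 267 29 | 223 239 268 30 | 231 229 279 43 | 239 227 280 42 |
```

The scoop is held level: bowl rows and widths match those on the counter, grip stable. Moving over the -y bay.

```bash
python3 - <<'E'
from h import *
for r,z in((197.5,.020),(108.5,.020),(108.5,.002)):print(r,z,onz('w9',257,r,z))
for r,z in((212,.1188+.020),(105,.1188+.02)):print('w10',r,onz('w10',252,r,z))
E
python3 -m jog '[[[0.0,-0.0,0.01,0,0,-4,255],[0.03,-0.02,0.01,0,0,-8,255],[0.06,-0.045,0.01,0,0,-11.3,255],[0.09,-0.07,0.01,0,0,-11.3,255],[0.12,-0.095,0.01,0,0,-11.3,255],[0.15,-0.115,0.01,0,0,-11.3,255],[0.176,-0.135,0.01,0,0,-11.3,255],[0.176,-0.135,0,0,0,-11.3,255],[0.176,-0.135,0,0,0,-11.3,255],[0.176,-0.135,0,0,0,-11.3,255]]]'
python3 - <<'E'
from h import *
im=snap('wrist','w11');snap('scene','s11');snap('side','d11');o=bot.get_obs();print(o['eef_pos'],o['tool_rot'],o['grip_width'])
a,b=cv2.imread('pics/w11.png'),cv2.imread('pics/s11.png')
cv2.imwrite('pics/v12.png',np.hstack([a[:,60:460],cv2.resize(b[200:370,140:310],(384,384),interpolation=2)]))
E
```

```text
197.5 0.02 [ 0.43637252 -0.13463763  0.02      ]
108.5 0.02 [ 0.42898714 -0.08570828  0.02      ]
108.5 0.002 [ 0.42919762 -0.08565485  0.002     ]
w10 212 [ 0.43391841 -0.13550328  0.1388    ]
w10 105 [ 0.42650504 -0.08469078  0.1388    ]
clock: 14.38
eef_pos: [0.6109, -0.288, 0.1033]
tool_rot: [0.725, 0.689, -0.001, -0.004]
ft_force: [0.4, 0.1, -0.5]
grip_width: 0.0126
[ 0.61234015 -0.28822566  0.10723616] [ 7.24656828e-01  6.89109450e-01 -2.74217476e-04 -7.56781417e-04] 0.012656536131647531
```

```bash
python3 - <<'E'
from h import *
def blobs(f,lo=140,amin=20,amax=400):
    a=cv2.imread(f'pics/{f}.png');h=cv2.cvtColor(a,cv2.COLOR_BGR2HSV);m=((h[...,1]<60)&(h[...,2]>lo)).astype(np.uint8)
    n,l,s,c=cv2.connectedComponentsWithStats(m);return [(s[i].tolist(),c[i].round(1).tolist()) for i in range(1,n) if amin<s[i,4]<amax]
th=np.radians(-3.1);R=np.array([[np.cos(th),-np.sin(th)],[np.sin(th),np.cos(th)]]);C=np.array([.647,-.216])
for f in('w11','w7','s0'):
    print(f)
    for n,b in(('L-',(-.036,.1265)),('L+',(.036,.1265)),('R-',(-.036,-.1265)),('R+',(.036,-.1265))):print(n,proj(f,[*(C+R@b),.065]).round(1),end=' ')
    print()
    for s,c in blobs(f):print(s,c,onz(f,*c,.065)[:2].round(4))
E
```

```text
w11
L- [ 248.5 -131.1] L+ [ 375.2 -131. ] R- [248.9 264.7] R+ [337.6 265.2] 
[228, 255, 7, 7, 26] [232.0, 256.9] [ 0.591  -0.3327]
[273, 255, 7, 9, 32] [274.8, 257.9] [ 0.6254 -0.3352]
[329, 258, 10, 5, 37] [333.2, 260.2] [ 0.6724 -0.3395]
w7
L- [335.6 203.5] L+ [329.1 273.1] R- [ 56.8 201.1] R+ [ 70.4 271. ] 
[226, 0, 37, 6, 130] [239.6, 1.7] [ 0.4541 -0.1654]
[277, 0, 31, 7, 121] [288.3, 2.0] [ 0.456  -0.1288]
[42, 189, 12, 12, 112] [47.6, 194.6] [ 0.5977 -0.3472]
[329, 190, 14, 15, 159] [335.4, 196.7] [ 0.6114 -0.0882]
[57, 262, 12, 11, 94] [62.4, 267.1] [ 0.6715 -0.3511]
[307, 306, 8, 21, 88] [309.7, 317.5] [ 0.7411 -0.1101]
s0
L- [258.9 231. ] L+ [282.  252.5] R- [167.4 309.1] R+ [189.9 336.1] 
[39, 0, 26, 9, 141] [50.9, 2.7] [-0.4882  0.0623]
[149, 0, 14, 6, 50] [156.5, 2.1] [-0.2277  0.3077]
[51, 3, 28, 28, 243] [64.5, 14.3] [-0.3976  0.0579]
[125, 11, 11, 12, 52] [129.7, 17.5] [-0.2253  0.1938]
[0, 13, 24, 20, 273] [9.3, 22.0] [-0.4938 -0.0874]
[3, 23, 34, 22, 385] [20.0, 33.2] [-0.4152 -0.0932]
[0, 35, 13, 18, 125] [3.9, 43.8] [-0.4042 -0.1541]
[57, 34, 30, 25, 398] [72.7, 45.1] [-0.2417 -0.0118]
[0, 47, 27, 24, 381] [10.6, 58.4] [-0.3257 -0.1743]
[20, 73, 25, 15, 49] [32.4, 79.4] [-0.1947 -0.1772]
[0, 74, 20, 25, 232] [5.7, 86.0] [-0.2262 -0.2436]
[250, 135, 17, 14, 57] [257.8, 142.4] [0.4416 0.0958]
[186, 190, 24, 19, 178] [197.5, 199.7] [ 0.4571 -0.1261]
[179, 207, 14, 14, 79] [185.7, 213.4] [ 0.4647 -0.1694]
[245, 265, 22, 20, 153] [254.3, 277.5] [ 0.6851 -0.1735]
[503, 291, 9, 20, 97] [508.4, 301.8] [1.0916 0.1384]
[201, 301, 32, 36, 315] [217.7, 318.6] [ 0.691  -0.2844]
[164, 306, 6, 5, 24] [166.3, 308.0] [ 0.6008 -0.3404]
[186, 332, 6, 6, 26] [188.8, 334.8] [ 0.6728 -0.3442]
[44, 363, 23, 21, 55] [56.5, 371.2] [ 0.5437 -0.5554]
[230, 372, 36, 12, 310] [246.7, 378.5] [ 0.8082 -0.3232]
[453, 374, 18, 10, 97] [460.9, 380.1] [ 1.0932 -0.0582]
```

```bash
python3 -m jog '[[[-0.001,-0.003,-0.02,0,0,0,255],[-0.001,-0.003,-0.05,0,0,0,255],[-0.001,-0.003,-0.075,0,0,0,255],[-0.001,-0.003,-0.095,0,0,0,255],[-0.001,-0.003,-0.105,0,0,0,255],[-0.001,-0.003,-0.11,0,0,0,255],[-0.001,-0.003,-0.11,0,0,0,255]]]'
```

```text
clock: 15.12
eef_pos: [0.612, -0.2917, -0.0028]
tool_rot: [0.725, 0.689, -0.0, -0.0]
ft_force: [-0.1, -0.3, 0.5]
grip_width: 0.0128
```

```bash
python3 -m jog '[[[0,0,-0.002,0,0,0,255],[0,0,-0.004,0,0,0,255],[0,0,-0.004,0,0,0,255]]]'
```

```text
clock: 15.37
eef_pos: [0.6134, -0.2926, -0.0054]
tool_rot: [0.725, 0.689, 0.0, 0.001]
ft_force: [-1.2, 0.6, -0.9]
grip_width: 0.0125
```

```bash
python3 -m jog '[[[0,0,-0.001,0,0,0,255],[0,0,-0.001,0,0,0,255],[0,0,-0.001,0,0,0,185],[0,0,-0.001,0,0,0,185],[0,0,-0.001,0,0,0,185],[0,0,-0.001,0,0,0,185]]]';python3 -m jog '[[[0,0,0.02,0,0,0,185],[0,0,0.06,0,0,0,185],[0,0,0.1,0,0,0,185],[0,0,0.14,0,0,0,185],[-0.02,0.04,0.16,0,0,0,185],[-0.05,0.06,0.18,0,0,0,130],[-0.05,0.06,0.18,0,0,0,130]]]'
python3 - <<'E'
from h import *
a=snap('wrist','w12');b=snap('side','d12');c=snap('scene','s12');print(bot.get_obs()['eef_pos'])
L=np.vstack([cv2.resize(b[190:310,260:380],(300,300),interpolation=2),cv2.resize(c[210:365,150:305],(300,300),interpolation=2)])
cv2.imwrite('pics/v12.png',np.hstack([L,np.vstack([cv2.resize(a,(500,375)),np.zeros((225,500,3),np.uint8)])]))
E
```

```text
clock: 15.87
eef_pos: [0.6139, -0.2926, -0.0068]
tool_rot: [0.725, 0.689, 0.001, 0.001]
ft_force: [2.6, -0.5, 2.9]
grip_width: 0.0233
clock: 16.45
eef_pos: [0.5594, -0.2293, 0.176]
tool_rot: [0.724, 0.69, 0.0, -0.0]
ft_force: [-0.9, 0.3, 0.4]
grip_width: 0.0417
[ 0.56218406 -0.2321474   0.17280112]
```

```bash
python3 -m jog '[[[0,0.03,0.03,0,0,0,130],[0,0.07,0.03,0,0,0,130],[0,0.11,0.03,0,0,0,130],[0,0.15,0.03,0,0,0,130],[0,0.19,0.03,0,0,0,130],[0,0.23,0.03,0,0,0,130],[0,0.27,0.03,0,0,0,130],[0,0.31,0.03,0,0,0,130],[0.02,0.345,0.03,0,0,4,130],[0.04,0.38,0.03,0,0,7.6,130]]]'
python3 -m jog '[[[0.01,0.035,0,0,0,0,130],[0.023,0.07,0,0,0,0,130],[0.023,0.087,0,0,0,0,130],[0.023,0.087,0,0,0,0,130],[0.023,0.087,0,0,0,0,130],[0.023,0.087,0,0,0,0,130]]]'
python3 - <<'E'
from h import *
a=snap('wrist','w13');o=bot.get_obs();print(o['eef_pos'],o['tool_rot'])
for n,p in(('hA',(503,69)),('hB',(379,214))):print(n,onz('s0',p[0]/2.35+150,p[1]/2.352+110,.008))
h=cv2.cvtColor(a,cv2.COLOR_BGR2HSV)
print('pred handle',proj('w13',[.6257,.2139,.042]),h[192,256],a[192,256])
m=((h[...,1]>80)&(h[...,2]>40)&(h[...,0]<25)).astype(np.uint8);m=cv2.morphologyEx(m,cv2.MORPH_OPEN,np.ones((3,3)))
n,l,s,c=cv2.connectedComponentsWithStats(m)
for i in range(1,n):
  if s[i,4]>200:
    r=cv2.minAreaRect(np.argwhere(l==i)[:,::-1].astype(np.float32));print(s[i],c[i].round(1),r)
E
```

```text
clock: 17.43
eef_pos: [0.6026, 0.1492, 0.2006]
tool_rot: [0.676, 0.737, -0.001, -0.001]
ft_force: [1.2, -1.0, 0.3]
grip_width: 0.0423
clock: 17.93
eef_pos: [0.6255, 0.2335, 0.2009]
tool_rot: [0.678, 0.735, -0.001, -0.0]
ft_force: [-0.1, -0.1, 0.8]
grip_width: 0.0423
[0.62557651 0.2331192  0.20156608] [ 6.78240126e-01  7.34839861e-01 -8.35920803e-04 -1.09988427e-04]
hA [0.61508161 0.33745777 0.008     ]
hB [0.6353361  0.08395694 0.008     ]
pred handle [253.05027352 185.86360956] [ 13 144 156] [ 68 107 156]
[    0     0   512   349 97243] [204.5 142.2] ((255.5, 174.0), (348.0, 511.0), 90.0)
[ 243  147   16   83 1215] [251.1 187.7] ((250.5, 188.0), (82.0, 15.0), 90.0)
[ 203  279  103   44 3731] [254.3 299.2] ((254.0, 300.5), (43.0, 102.0), 90.0)
[ 101  323   57   61 1106] [134.4 355.1] ((134.8201141357422, 357.9011535644531), (20.692861557006836, 81.96627807617188), 40.10091018676758)
[352 324  56  60 996] [371.7 353.2] ((373.4029235839844, 358.64068603515625), (80.55966186523438, 21.346662521362305), 49.8645133972168)
```

```bash
python3 - <<'E'
from h import *
a=cv2.imread('pics/w13.png');h=cv2.cvtColor(a,cv2.COLOR_BGR2HSV);m=((h[...,1]>80)&(h[...,2]>40)&(h[...,0]<25))
for r in(148,152,170,190,210,224,228):
  c=np.where(m[r,225:280])[0]+225;print(r,c[0],c[-1],onz('w13',(c[0]+c[-1])/2,r,.042)[:2].round(4))
print(onz('w13',250.5,147,.042),onz('w13',250.5,229.5,.042))
# holes: dark/brown spots within grey
for y,x in((0.337,.615),(.084,.635)):print(proj('w13',[x,y,.008]))
g=cv2.cvtColor(a,cv2.COLOR_BGR2GRAY);print(a[80:84,250].tolist())
E
```

```text
148 245 257 [0.6198 0.2585]
152 244 257 [0.6196 0.2539]
170 244 258 [0.6218 0.2329]
190 244 258 [0.6237 0.2086]
210 245 258 [0.6262 0.1834]
224 245 258 [0.6277 0.165 ]
228 245 258 [0.6281 0.1597]
[0.61913427 0.25957939 0.042     ] [0.62700632 0.15759933 0.042     ]
[252.40590872  77.60994035]
[252.40432928 267.40506821]
[[124, 170, 194], [121, 167, 191], [123, 169, 193], [122, 167, 191]]
```

```bash
python3 -m jog '[[[-0.001,-0.024,-0.02,0,0,0,130],[-0.001,-0.024,-0.06,0,0,0,130],[-0.001,-0.024,-0.1,0,0,0,130],[-0.001,-0.024,-0.14,0,0,0,130],[-0.001,-0.024,-0.175,0,0,0,130],[-0.001,-0.024,-0.195,0,0,0,130],[-0.001,-0.024,-0.2,0,0,0,130],[-0.001,-0.024,-0.2,0,0,0,130]]]'
python3 -m jog '[[[0,0,0,0,0,0,200],[0,0,0,0,0,0,255],[0,0,0,0,0,0,255],[0,0,0,0,0,0,255],[0,0,0,0,0,0,255],[0,0,0,0,0,0,255]]]'
```

```text
clock: 18.65
eef_pos: [0.6231, 0.2086, 0.0007]
tool_rot: [0.678, 0.735, -0.002, -0.001]
ft_force: [-0.3, 0.2, 0.4]
grip_width: 0.0418
clock: 19.15
eef_pos: [0.6268, 0.2111, 0.0054]
tool_rot: [0.678, 0.735, 0.002, 0.002]
ft_force: [0.2, -1.6, 6.8]
grip_width: 0.0164
```

```bash
python3 -m jog '[[[0,0,0.01,0,0,0,255],[0,0,0.035,0,0,0,255],[0,0,0.07,0,0,0,255],[0,0,0.105,0,0,0,255],[0,0,0.14,0,0,0,255],[0,0,0.17,0,0,0,255],[0,0,0.175,0,0,0,255],[0,0,0.175,0,0,0,255],[0,0,0.175,0,0,0,255],[0,0,0.175,0,0,0,255]]]'
python3 - <<'E'
from h import *
a=snap('wrist','w14');b=snap('side','d14');c=snap('scene','s14');o=bot.get_obs();print(o['eef_pos'],o['tool_rot'],o['ft_force'],o['ft_torque'])
b0,c0=cv2.imread('pics/d12.png'),cv2.imread('pics/s12.png')
t=np.hstack([cv2.resize(b0[190:310,260:380],(267,300),interpolation=2),cv2.resize(c0[210:365,150:305],(267,300),interpolation=2),cv2.resize(cv2.imread('pics/w12.png')[:,100:484],(266,300))])
u=np.hstack([cv2.resize(b[70:250,170:330],(267,300),interpolation=2),cv2.resize(c[40:220,240:400],(267,300),interpolation=2),cv2.resize(a[:,64:448],(266,300))])
cv2.imwrite('pics/v12.png',np.vstack([t,u]))
E
```

```text
clock: 19.98
eef_pos: [0.623, 0.2104, 0.1748]
tool_rot: [0.678, 0.736, -0.002, -0.001]
ft_force: [0.9, -0.3, -2.2]
grip_width: 0.0165
[0.62329856 0.21042106 0.17484259] [ 0.67757723  0.73544821 -0.00194915 -0.00110388] [-0.20736295  1.12282558 -1.23890509] [-0.03438149 -0.00339503 -0.02359353]
```

View pics/v12.png

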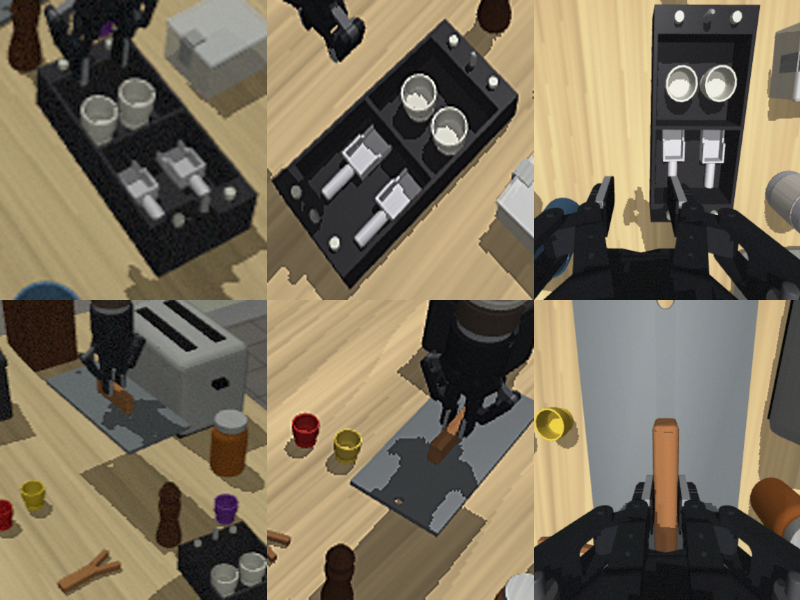

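The top row shows the loose scoop lying flat beside the packed one and both cups upright. The bottom row shows the cover gripped by its bar and lifted level, holes at wrist (253,5) and scene (318,161).

```bash
python3 - <<'E'
from h import *
def hole(f,u,v,k=9):
    a=cv2.imread(f'pics/{f}.png').astype(int);u,v=int(u),int(v);y0=max(v-k,0);p=a[y0:v+k+1,u-k:u+k+1];s=p[...,2]-p[...,0]
    ys,xs=np.where(s>30);print(f,len(xs),s.max(),xs.min()+u-k,xs.max()+u-k,ys.min()+y0,ys.max()+y0);return xs.mean()+u-k,ys.mean()+y0
w=hole('w14',253,6);s=hole('s14',318.5,160.6,5)
H1=onz('w14',*w,.175);H2=onz('s14',*s,.175);print(w,s,H1,H2,np.linalg.norm(H1-H2),(H1+H2)/2,np.degrees(np.arctan2(*(H1-H2)[:2][::-1]))-90)
E
```

```text
w14 175 82 244 262 0 10
s14 7 83 317 320 160 161
(np.float64(253.0), np.float64(4.257142857142857)) (np.float64(318.2857142857143), np.float64(160.57142857142858)) [0.61236537 0.3297943  0.175     ] [0.63393688 0.08149522 0.175     ] 0.2492343546214652 [0.62315113 0.20564476 0.175     ] 4.965225876945027
```

```bash
python3 - <<'E'
from h import *
th=np.radians(-3.1);R=np.array([[np.cos(th),-np.sin(th)],[np.sin(th),np.cos(th)]]);C=np.array([.645,-.217])
B={'L-':(-.036,.1265),'L+':(.036,.1265),'R-':(-.036,-.1265),'R+':(.036,-.1265)}
def cen(f,p,k=7):
    a=cv2.imread(f'pics/{f}.png').astype(float).min(2);u,v=np.round(proj(f,p)).astype(int);q=a[v-k:v+k+1,u-k:u+k+1]
    m=(q>np.maximum(.55*q.max(),60)).astype(np.uint8);n,l,s,c=cv2.connectedComponentsWithStats(m)
    i=1+np.argmin([np.hypot(*(c[j]-k))+ (99 if s[j,4]<4 else 0) for j in range(1,n)]);return c[i]+[u-k,v-k],s[i,4],q.max()
for n,b in B.items():
    p=[*(C+R@b),.064];r=[]
    for f in('s0','d0','s12','d12'):
        try:c,ar,mx=cen(f,p);r.append((f,*c));print(n,f,c.round(1),ar,mx,onz(f,*c,.065)[:2].round(4))
        except Exception as e:print(n,f,'x')
    print('   tri',tri(*r).round(4))
for f in('s12','d12'):
  for n,y in(('L',.1265),('R',-.1265)):
    w=C+R@[0,y];t=proj(f,[*w,.081]);g=proj(f,[*w,.057]);print(f,n,t.round(1),g.round(1))
    a=cv2.imread(f'pics/{f}.png').min(2);u,v=np.round(t).astype(int);print(u-6,v-4);print(a[v-4:v+12,u-6:u+7])
E
```

```text
L- s0 [257.9 230.2] 19 223.0 [ 0.6148 -0.0877]
L- d0 [286.8 211. ] 86 169.0 [ 0.621  -0.0735]
L- s12 [257.9 230.2] 19 241.0 [ 0.6148 -0.0877]
L- d12 [284.5 212. ] 49 173.0 [ 0.6131 -0.0737]
   tri [ 0.614  -0.0848  0.0709]
L+ s0 [280.9 251.6] 19 227.0 [ 0.6865 -0.0916]
L+ d0 [309.1 206.6] 15 169.0 [ 0.6869 -0.0917]
L+ s12 [280.9 251.6] 19 244.0 [ 0.6865 -0.0916]
L+ d12 [308.2 206.5] 10 159.0 [ 0.6849 -0.09  ]
   tri [ 0.6862 -0.0911  0.0647]
R- s0 [166.3 308.3] 29 207.0 [ 0.6013 -0.3407]
R- d0 [339.9 277. ] 22 169.0 [ 0.6019 -0.3413]
R- s12 [166.4 308.5] 31 125.0 [ 0.6019 -0.3409]
R- d12 [339.8 277.6] 20 140.0 [ 0.6007 -0.3426]
   tri [ 0.6016 -0.3411  0.0643]
R+ s0 [188.9 335. ] 30 206.0 [ 0.6732 -0.3443]
R+ d0 [362.8 266.7] 19 169.0 [ 0.673  -0.3455]
R+ s12 [188.8 335. ] 31 221.0 [ 0.673  -0.3444]
R+ d12 [362.9 266.6] 18 170.0 [ 0.6733 -0.3452]
   tri [ 0.6733 -0.3447  0.0646]
s12 L [269.5 238.1] [269.2 242.9]
263 234
[[ 58  59  60  59  56  57  64  71  75  75  74  73  75]
 [ 58  58  59  58  57  56  53  62  77  76  74  74  75]
 [ 58  60  60  59  58  53  79  81  60  75  74  75  75]
 
[... 2367 characters left out ...]
55 148 107  81  47  42  47  39  45  46]
 [ 28  37  70  81  73  82  74  48  36  42  45  45  45]
 [ 46  41  36  47  69  84  82  67  43  40  47  36  44]
 [ 19  33  35  57  76  83  85  59  38  49  35  46  43]
 [ 25  19  29  57  82  83  73  54  42  44  47  44  45]
 [ 20  22  36  64  82  85  71  28  46  41  40  42  41]
 [ 23  28  40  68  82  82  69  13  23  30  44  40  44]
 [ 26  28  35  67  86  80  59  23  16  24  34  43  44]
 [ 24  19  20  30  30  29  17  18  13  21  24  33  21]
 [ 14  21  30  26  23  26  22  30  14  14  21  31  12]
 [ 22  12   0  17  17  22  26  20  27  17  20  28  27]
 [ 26  13  22  22  23  12  32  21  13  11  15  20  19]
 [ 23  14  22  27  21  16  22  30  22  23  16  22  19]]
```

```bash
python3 -m jog '[[[0,-0.025,0,0,0,0,255],[0,-0.06,0,0,0,0,255],[0,-0.1,0,0,0,0,255],[0.005,-0.14,0,0,0,-2,255],[0.01,-0.18,0,0,0,-4,255],[0.015,-0.22,0,0,0,-6,255],[0.02,-0.26,0,0,0,-7.6,255],[0.02,-0.3,0,0,0,-7.6,255],[0.02,-0.335,0,0,0,-7.6,255],[0.02,-0.37,0,0,0,-7.6,255]]]'
python3 -m jog '[[[0,-0.03,0,0,0,0,255],[0,-0.05,0,0,0,0,255],[0,-0.054,-0.02,0,0,0,255],[0,-0.054,-0.05,0,0,0,255],[0,-0.054,-0.06,0,0,0,255],[0,-0.054,-0.06,0,0,0,255],[0,-0.054,-0.06,0,0,0,255],[0,-0.054,-0.06,0,0,0,255]]]'
python3 - <<'E'
from h import *
for n,f in(('scene','s15'),('side','d15'),('wrist','w15')):snap(n,f)
o=bot.get_obs();print(o['eef_pos'],o['tool_rot'],o['grip_width'],o['ft_force'])
t=o['eef_pos'];zt=t[2]-.0054+.008;d=np.array([.0515,.9987])
for f in('s15','d15','w15'):
  for s in(1,-1):
    p=[*(t[:2]+[0,-.0025]+s*.1265*d),zt];u,v=np.round(proj(f,p)).astype(int);print(f,s,u,v)
    if 8<u<504 and 8<v<376 and f!='w15':
      a=cv2.imread(f'pics/{f}.png').min(2);print(u-7,v-6);print(a[v-6:v+7,u-7:u+8])
E
```

```text
clock: 20.97
eef_pos: [0.6436, -0.1612, 0.1758]
tool_rot: [0.725, 0.689, -0.001, -0.001]
ft_force: [0.6, -0.2, -1.8]
grip_width: 0.0164
clock: 21.63
eef_pos: [0.6454, -0.2128, 0.1185]
tool_rot: [0.725, 0.689, 0.0, 0.001]
ft_force: [0.0, 0.2, -0.7]
grip_width: 0.0166
[ 0.64575969 -0.21305892  0.11937717] [0.72457141 0.68919764 0.00079874 0.00149758] 0.016407089215553894 [-0.52917287  0.21833752 -1.57596019]
s15 1 270 229
263 223
[[109 110 111 109 109 110 110 111 112 115 116  22   3  10  10]
 [110 110 110 110 112 112 112 112 112 113 118 116  61   0  10]
 [109 111 110 110 112 114 116 119 116 116 115 118 116  58   0]
 [111 110 111 111 114  99  62  64  69  84 117 114 117 116  76]
 [110 111 109 114 109  56  33  35  36  43  96 117 115 115 116]
 [110 110 111 113  99  27  55  69  62  43  46 119 112 112 115]
 [110 110 111 111  97  52  67  71  69  66  65 117 113 111 113]
 [110 110 110 111 110  72  62  66  64  63  93 114 113 112 113]
 [110 112 110 111 113 110  87  80  80  91 113 113 112 112 111]
 [110 112 110 111 112 112 110 111 112 111 112 112 111 113 113]
 [111 110 109 110 112 111 112 111 114 
[... 2007 characters left out ...]
  52  55  50  60  50  56  57  56  59  57]
 [ 51  59  60  56  50  58  52  57  49  61  54  56  57  54  53]
 [ 52  52  49  57  56  63  64  68  65  58  56  53  56  56  56]
 [ 81  54  50  47  54  52  57  57  58  56  52  59  57  56  54]
 [ 97  81  55  52  53  51  35  42  49  41  47  49  56  50  53]
 [ 94  97  83  51  53  40  16  21  19  38  50  58  52  56  57]
 [ 97  97  96  97  85  48  51  43  39  49  54  52  55  53  58]
 [ 97  94  99  95  99  80  52  52  55  58  56  52  55  53  54]
 [ 96  98  96  96  98  94  82  56  54  57  55  52  52  52  37]
 [ 98  96  93  96  94  96 102  87  52  58  60  51  36  27  21]
 [ 96  97  98 103  98  92  69  61  51  54  33  21  16  18  12]]
w15 1 255 -7
w15 -1 254 386
```

```bash
python3 - <<'E'
from h import *
L=tri(('s15',270.6,228.6),('d15',300,195.6));R=tri(('s15',173.1,313.9),('d15',355,256.7));print(L,R,np.linalg.norm(L-R),(L+R)/2,np.degrees(np.arctan2(*(L-R)[:2][::-1]))-90)
z=.1221
for f,u,v in(('s15',270.6,228.6),('d15',300,195.6),('s15',173.1,313.9),('d15',355,256.7)):print(f,onz(f,u,v,z)[:2].round(4))
E
```

```text
[ 0.65218313 -0.08889934  0.12218949] [ 0.63956516 -0.34248897  0.12094245] 0.2539064149320062 [ 0.64587415 -0.21569416  0.12156597] -2.8485427265946015
s15 [ 0.652  -0.0886]
d15 [ 0.6523 -0.0892]
s15 [ 0.64   -0.3425]
d15 [ 0.6388 -0.3432]
```

```bash
python3 -m jog '[[[-0.002,-0.0005,-0.015,0,0,0,255],[-0.002,-0.0005,-0.03,0,0,0,255],[-0.002,-0.0005,-0.034,0,0,0,255],[-0.002,-0.0005,-0.037,0,0,0,255],[-0.002,-0.0005,-0.04,0,0,0,255],[-0.002,-0.0005,-0.043,0,0,0,255],[-0.002,-0.0005,-0.043,0,0,0,255],[-0.002,-0.0005,-0.043,0,0,0,255]]]'
```

```text
clock: 22.45
eef_pos: [0.6432, -0.2137, 0.0749]
tool_rot: [0.725, 0.689, 0.0, 0.001]
ft_force: [0.8, 0.5, -1.3]
grip_width: 0.0163
```

```bash
python3 -m jog '[[[0,0,-0.003,0,0,0,255],[0,0,-0.006,0,0,0,255],[0,0,-0.009,0,0,0,255],[0,0,-0.009,0,0,0,255]]]'; python3 -m jog '[[[0,0,-0.002,0,0,0,255],[0,0,-0.004,0,0,0,255],[0,0,-0.004,0,0,0,255],[0,0,-0.004,0,0,0,255]]]'
```

```text
clock: 22.78
eef_pos: [0.6432, -0.2139, 0.0662]
tool_rot: [0.725, 0.689, 0.001, 0.001]
ft_force: [1.5, 0.4, 4.6]
grip_width: 0.0164
clock: 23.12
eef_pos: [0.6433, -0.2138, 0.0632]
tool_rot: [0.725, 0.689, 0.001, 0.001]
ft_force: [-0.8, 0.9, 5.9]
grip_width: 0.0168
```

```bash
python3 -m jog '[[[0,0,-0.002,0,0,0,255],[0,0,-0.003,0,0,0,255],[0,0,-0.003,0,0,0,255]]]'; python3 -m jog '[[[0,0,-0.002,0,0,0,255],[0,0,-0.003,0,0,0,255],[0,0,-0.003,0,0,0,255]]]'
```

```text
clock: 23.37
eef_pos: [0.6433, -0.2139, 0.0624]
tool_rot: [0.725, 0.689, 0.001, 0.002]
ft_force: [-3.9, 1.9, 15.5]
grip_width: 0.0165
clock: 23.62
eef_pos: [0.6434, -0.214, 0.0624]
tool_rot: [0.725, 0.689, 0.001, 0.002]
ft_force: [-8.6, 3.6, 26.8]
grip_width: 0.0166
```

```bash
python3 - <<'E'
from h import *
a=snap('scene','s16');b=snap('side','d16');o=bot.get_obs();print(o['clock'],o['eef_pos'],o['tool_rot'],o['ft_force'],o['ft_torque'])
th=np.radians(-2.95);R=np.array([[np.cos(th),-np.sin(th)],[np.sin(th),np.cos(th)]]);C=np.array([.644,-.2161])
# edge-based height check: cover top corners expected z=.065; dowel tips z=.081
for f,im in(('s16',a),('d16',b)):
    g=im.min(2).astype(int)
    for n,c in(('-x+y',(-.067,.1405)),('+x+y',(.067,.1405)),('-x-y',(-.067,-.1405)),('+x-y',(.067,-.1405))):
        for nm,e in(('ex',(np.sign(c[0]),0)),('ey',(0,np.sign(c[1])))):
            base=np.array(c)-np.sign(c)*.012*(np.array(e)==0)  # 12 mm in from corner along the edge
            vals=[int(g[tuple(np.round(proj(f,[*(C+R@(base+np.array(e)*k/1000)),.065])[::-1]).astype(int))]) for k in range(-10,11,2)]
            print(f,n,nm,vals)
for f,x,y in (('s0','s16',0),('d0','d16',0)):
    p,q=cv2.imread(f'pics/{f}.png'),cv2.imread(f'pics/{x}.png')
    for n,w in(('mug',[.405,-.368,.09]),('mill',[.612,-.004,.12]),('opener',[.45,.0,.014]),('red',[.368,.195,.042]),('purple',[.745,-.06,.03])):
        u,v=np.round(proj(f,w)).astype(int);print(f,n,np.abs(p[v-12:v+13,u-12:u+13].astype(int)-q[v-12:v+13,u-12:u+13]).mean().round(1))
E
```

```text
23.7167 [ 0.64341343 -0.21395583  0.06235949] [0.72482736 0.68892496 0.00133207 0.00243526] [-8.88868062  2.87253403 26.64961858] [ 0.7471483   2.01607712 -0.0952036 ]
s16 -x+y ex [103, 103, 103, 101, 98, 99, 115, 115, 116, 116, 121]
s16 -x+y ey [104, 103, 102, 101, 101, 101, 125, 121, 123, 121, 121]
s16 +x+y ex [112, 111, 114, 115, 121, 50, 23, 7, 14, 97, 128]
s16 +x+y ey [111, 111, 111, 110, 107, 113, 113, 112, 109, 111, 111]
s16 -x-y ex [94, 93, 94, 95, 92, 93, 109, 116, 122, 116, 116]
s16 -x-y ey [94, 94, 94, 93, 92, 39, 132, 129, 129, 128, 128]
s16 +x-y ex [51, 53, 51, 50, 48, 44, 15, 17, 17, 16, 14]
s16 +x-y ey [52, 52, 52, 53, 54, 11, 37, 72, 72, 71, 72]
d16 -x+y ex [89, 95, 95, 96, 92, 67, 38, 38, 51, 66, 66]
d16 -x+y ey [97, 97, 95, 93, 97, 82, 82, 59, 36, 30, 30]
d16 +x+y ex [13, 13, 0, 0, 14, 14, 20, 20, 20, 20, 20]
d16 +x+y ey [14, 81, 81, 88, 94, 94, 63, 63, 57, 54, 54]
d16 -x-y ex [94, 95, 95, 93, 77, 77, 54, 25, 25, 24, 14]
d16 -x-y ey [96, 91, 95, 93, 93, 58, 58, 27, 27, 14, 23]
d16 +x-y ex [54, 54, 49, 50, 50, 103, 103, 118, 112, 115, 110]
d16 +x-y ey [50, 50, 46, 46, 54, 54, 44, 44, 10, 10, 77]
s0 mug 4.0
s0 mill 8.2
s0 opener 41.4
s0 red 2.0
s0 purple 1.7
d0 mug 5.8
d0 mill 17.7
d0 opener 2.7
d0 red 3.2
d0 purple 73.8
```

```bash
python3 -m jog '[[[0,0,0,0,0,0,255],[0,0,0,0,0,0,255],[0,0,0,0,0,0,255],[0,0,0,0,0,0,255],[0,0,0,0,0,0,255],[0,0,0,0,0,0,255]]]' && python3 -c "
from workcell import bot
print(bot.job_done())"
```

```text
clock: 24.22
eef_pos: [0.6434, -0.214, 0.0624]
tool_rot: [0.725, 0.689, 0.001, 0.002]
ft_force: [-9.2, 3.6, 26.6]
grip_width: 0.0166
the job is handed in; nothing more can be done
None
```

The box is packed and the job is handed in at 24.2 s, with the arm still gripping the cover and pressing it down. The loose cup stands upright beside the packed cup, and the loose scoop lies beside the other scoop. The cover is over both dowels.

**Cover:** it stopped at the height expected for flush, with the press steady at about 27 N. The corner edges I could see matched a flush cover to about 1 mm, and the wrist moments show the load near the centre. A sideways force of about 9 N remained on the dowels.

**Missed grasps:** the first grab at the cup and the first at the scoop both closed on nothing, because the fingertips stand farther back than I had assumed. Nothing was displaced either time, and I mended both by going lower.

**Bystanders:**
- **Mug:** its picture patches are nearly unchanged in both views.
- **Jar opener:** it is unchanged in the side view. It differs in the scene view, which I put down to the arm's shadow but did not check.
- **Pepper mill:** its patches changed moderately (8 and 18 grey levels). I also put this down to arm and cover shading without looking again.
- **Purple cup:** it is unchanged in the scene view. Its side patch changed a lot, probably because the gripper is in front of it, but I did not confirm that.

I had used all 12 picture views before fitting the cover, so these last checks are numerical only.

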